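Try out the lid stay of a controller case

ROBOT

A 6-joint arm with a two-finger parallel gripper is mounted at the origin on the work surface. World frame = base frame: x ahead of the robot, y to its left, z up, the work surface at z = 0. Lengths are in m, angles in rad, forces in N, time in s.
With the tool pointing down it reaches from about 0.375 to 0.975 m from the base axis. Payload 3.8 kg.
Tool frame: the origin (TCP) lies midway between the tips of the shut fingers; the grasp point (between the pads) lies 19 mm behind it; z points along the fingers, y is the line along which they close (so a half turn about z gives the same grasp; the last joint's range is limited). The gripper opens to 88 mm and grips with 3 to 60 N. Pads are 18 mm wide; open, the fingers measure 123 mm over their backs; the gripper's body (75 mm by 187 mm) begins 45 mm behind the grasp point.
Start: joints at [1.174, 0.264, 1.604, -0, 1.274, -0.037], TCP at [0.238, 0.632, 0.208] pointing down, gripper open.
Joint ranges: [-2.63, 2.63], [-0.94, 2.18], [0.31, 2.57], [-1.31, 4.45], [0, 2.66], [-2.55, 2.55]. Speed limits (rad/s): [2.57, 2.57, 3.14, 3.14, 3.14, 3.14].

INTERFACE

Orientations are given as a unit quaternion [w, x, y, z].
In Python, from station import robot gives the robot as it stands.
- The arm moves only by the tool move_arm, never from a script. Its argument "moves" is text: rows parted by semicolons, each of 7 numbers parted by spaces: the shift along the tool's x, y, z in cm, then the turn, a rotation vector about the tool's x, y, z in degrees, then the closure, from -1 (fully open) to 1 (shut). In form: dx dy dz rx ry rz fingers; .... A call has 1 to 5 rows; each row shifts and turns the commanded pose from where the row before left it, along the tool's axes as they then stand; what a row does not reach is not made up. A row lasts 1/10 s, in which the tool goes at most 50 mm and 8.59 degrees, less where a joint would pass 70% of its speed; a pose out of reach is approached as far as the arm can. A call with a gripper value outside its range is refused whole. The fingers move at their own pace and stop on an object; "grip_force" is the grip in N (left out, the last holds). Time passes only in rows, so rows that do not move let the fingers close. It gives the time, the measured TCP pose, the force, the opening and the grip force at its end, in the units of the state.
- robot.get_obs(): the state, without advancing time (a new reading comes with each control period).
- robot.grab_frame(name): name is "scene" or "top" or "wrist"; returns (picture, depth): 480x640x3 uint8, red, green, blue; 480x640 float32, m along the optical axis (not along the pixel's ray), 0 where there is no reading.
- robot.get_calibration(name): a dict with "intrinsics" (3x3 intrinsics, pixels), "rvec" (rotation vector, rad) and "tvec" (3), from world to camera coordinates, as OpenCV has them. Camera axes: x right, y down, z forward; pixel columns grow to the right and rows downward; lengths in m; the calibration is good to about 2 mm. The wrist camera is an equidistant fisheye: a pixel r from the principal point sees the ray r / f radians off the axis. A picture is of the moment at which its call begins: read the wrist's pose just before it. get_calibration takes no time and is no camera call; for the wrist camera it gives the pose at the moment of the call.
- robot.close_job(): hands the job in; it is judged then, once.
The state is a dict: "clock": time; "qpos": joint angles; "joint_velocities": joint speeds; "joint_torque": joint torques, N m; "position": TCP position; "tcp_rot": TCP orientation; "contact_force": force on the tool from outside, world axes, zero at the start; "moment": the same for the moment, N m; "gripper_width": finger opening in m; "grasp_force": force on a finger pad.
Only numpy, scipy, OpenCV 4.12 (cv2) and the standard library are available. Lean on these libraries where they do the work, as an engineer would, in place of code of your own. Each camera call takes 0.05 s, during which the arm holds its last target. There are 200 camera calls.

TASK

The black controller case on the bench has just been fitted with a folding stay for its lid; try it out. Raise the lid by its bar handle all the way until the stay locks straight, and take the gripper away so that the lid stands on the stay alone. Then break the stay by pushing its knee bar towards the hinge, and let the lid sink fully shut without slamming it.

Things in the scene. Friction and masses are not known exactly. Their poses are not given: they have to be found in the camera images.
- case: Black controller case, 200 deep (x) x 220 wide (y) x 100 high, fixed. Origin: centre of its underside; x points to the hinged rear, y left. Lid 6 thick; hinge line along y at x 95, z 100. Lid shut, its handle, a level steel bar 12 thick, 110 long, along y, has its middle at x -145, y 0, z 103 (240 from the hinge), with 38 free between bar and lid edge, arms at y +-50. All in mm.
- lid (a joint): Lid angle, rad: 0 shut, 1.04 (60 deg) when held up by its straight stay, the most it opens. Turns about the hinge line, handle end rising; lid mass about 0.5 kg. Damped hinge: unsupported it sinks shut softly by itself in 2 to 5 s. Lifting at the bar takes 2 to 8 N.
- knee (a joint): Angle of the folding stay (two steel links, 92 mm each, on the case's right, -y, outer side), rad: 0 folded with lid shut, 2.48 straight, 2.65 locked: slightly past straight on a stop, knee to the front. Its spring snaps it locked by itself when the lid is raised to within 1 degree of the top, even if let go there.
- knee_bar (a point): Where to push the knee: a point on its 12 mm steel bar, which stands 85 out along -y from the stay, ball 20 at its end; the point is 71 from the case's side. Case frame: lid shut x 52, z 70; locked about x -10, z 129. Locked, push it 50 towards +x (1 to 6 N): it drops as it goes back, then lid and stay fold down by themselves. Pushed under 30 it may spring back.

How it is judged:
On the way:
1. the lid stands raised on its locked stay, with the gripper touching nothing (value of joint lid above 1 rad and value of joint knee above 2.58 rad and contact force between the fingers and anything else below 0.3 N), for 0.3 s.
At the end, for the whole second after the job is handed in: The lid is shut again (within 0.04 rad) and at rest, its stay folded (knee below 0.2 rad) (value of joint lid below 0.04 rad and value of joint knee below 0.2 rad and velocity of joint lid between -0.05 and 0.05 rad/s); the robot touches nothing.
It fails at once if the lid is slammed down (faster than 2 rad/s) (velocity of joint lid below -2 rad/s).
It also fails if it takes over 59 s, if anything falls off the work surface, if the arm or the gripper's body presses on something with over 40 N, if the wrist force passes 120 N, or if a joint passes its speed limit or range.

## Working session

There is one attempt and no reset: what is moved stays moved. The work goes in short steps, Python scripts to look and compute and a tool call to move; the robot and the scene stay as the last step left them, time stands still between calls to the robot, and variables do not carry over. Pictures are saved under pics/ and viewed, at most 10 in all, crops included, and the job is handed in when it is done.

Besides the shell and the picture viewer there is one more tool, called after ">>>" as name(argument=value, ...), one argument or row to a line, values as JSON. move_arm: Moves the arm, as the interface text tells. Its arguments: {"type":"object","properties":{"moves":{"type":"string"},"grip_force":{"type":"number"}},"required":["moves"]}

```bash
mkdir -p pics
python3 - <<'E'
from station import robot
import cv2,numpy as np
o=robot.get_obs();print({k:np.round(v,3) for k,v in o.items()})
for n in("scene","top"):
    p,d=robot.grab_frame(n);cv2.imwrite(f"pics/{n}0.png",p[:,:,::-1]);np.save(f"pics/{n}0.npy",d)
    c=robot.get_calibration(n);print(n,c)
E
```

```text
{'clock': np.float64(0.0), 'qpos': array([ 1.174,  0.265,  1.605,  0.   ,  1.274, -0.037]), 'joint_velocities': array([ 0.001,  0.   , -0.001, -0.002,  0.   , -0.001]), 'joint_torque': array([ 1.0000e-03, -5.0212e+01, -3.5687e+01,  7.3000e-02,  2.9000e-02,
       -0.0000e+00]), 'position': array([0.237, 0.631, 0.206]), 'tcp_rot': array([-0.   ,  0.179,  0.984, -0.001]), 'contact_force': array([-0.374, -0.107,  0.706]), 'moment': array([-0.054, -0.053,  0.001]), 'grasp_force': np.float64(0.0), 'gripper_width': np.float64(0.088)}
scene {'intrinsics': array([[549.6994341 ,   0.        , 324.96645473],
       [  0.        , 549.6994341 , 242.88683983],
       [  0.        ,   0.        ,   1.        ]]), 'rvec': array([ 1.67959688,  2.20447099, -0.58919379]), 'tvec': array([ 0.22648403, -0.5222983 ,  1.03100478])}
top {'intrinsics': array([[491.25454315,   0.        , 316.42475875],
       [  0.        , 491.25454315, 239.83799504],
       [  0.        ,   0.        ,   1.        ]]), 'rvec': array([ 2.18815386, -2.22557103,  0.13301878]), 'tvec': array([-0.06802868,  0.67359446,  0.7043526 ])}
```

View pics/scene0.png

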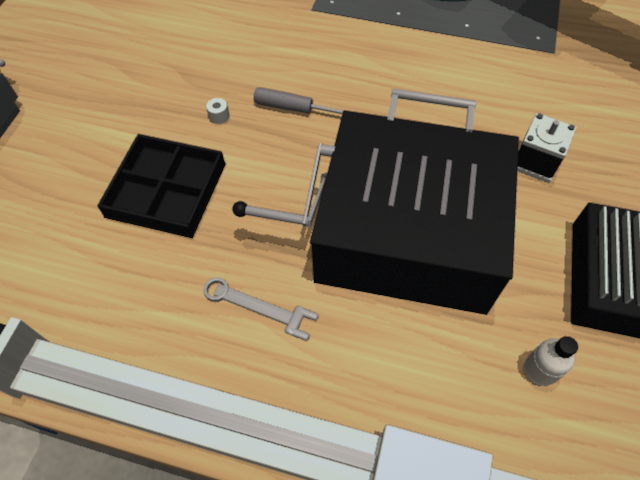

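View pics/top0.png

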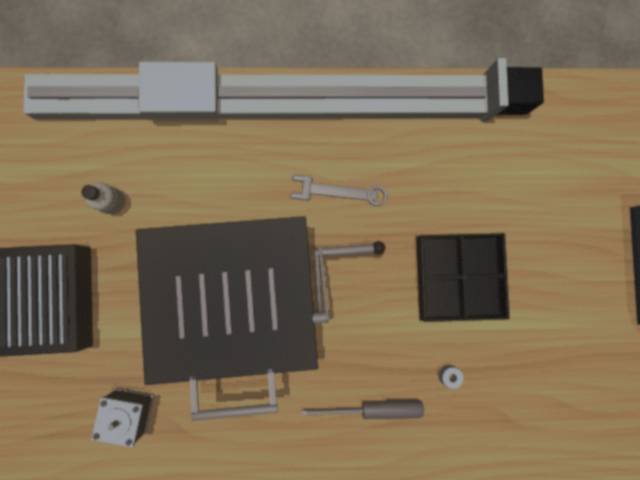

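The scene view shows the case with its handle facing the robot and the stay with its ball on the right, at (240,209). In the top view the lid corners are (137,230), (305,217), (317,369) and (145,383). The handle ends are (194,415) and (277,408), and the ball is at (378,247).

```bash
cat > h.py <<'E'
from station import robot
import cv2,numpy as np
def ray(n,u,v,z):
    c=robot.get_calibration(n);R=cv2.Rodrigues(np.array(c["rvec"]))[0];C=-R.T@c["tvec"]
    d=R.T@np.linalg.inv(c["intrinsics"])@np.array([u,v,1.]);return C+d*(z-C[2])/d[2]
def dep(n,u,v,D):
    c=robot.get_calibration(n);R=cv2.Rodrigues(np.array(c["rvec"]))[0]
    return R.T@(np.linalg.inv(c["intrinsics"])@np.array([u,v,1.])*D[v,u]-c["tvec"])
E
python3 - <<'E'
from h import *
D=np.load("pics/top0.npy");S=np.load("pics/scene0.npy")
np.set_printoptions(precision=4,suppress=True)
P=[ray("top",u,v,.106) for u,v in[(137,230),(305,217),(317,369),(145,383)]]
print(np.array(P),[np.linalg.norm(P[i]-P[i-1]) for i in range(4)])
print("hand",ray("top",194,414,.103),ray("top",277,408,.103),dep("top",235,411,D),dep("scene",433,98,S))
print("liddep",dep("top",240,250,D),dep("top",290,350,D))
print("ball",dep("top",378,247,D),dep("scene",240,209,S), "knee pt",dep("top",350,250,D))
E
```

```text
[[ 0.683   0.1583  0.106 ]
 [ 0.6972 -0.061   0.106 ]
 [ 0.4983 -0.0732  0.106 ]
 [ 0.4868  0.1468  0.106 ]] [np.float64(0.19655724132452299), np.float64(0.2197550769481945), np.float64(0.19924760187005006), np.float64(0.22028062101063858)]
hand [0.4453 0.0856 0.103 ] [ 0.4496 -0.0206  0.103 ] [0.4492 0.0326 0.1094] [0.4525 0.0367 0.1086]
liddep [0.6548 0.0252 0.1046] [ 0.5237 -0.0385  0.1067]
ball [ 0.6573 -0.1621  0.0791] [ 0.6638 -0.1582  0.0779] knee pt [ 0.6539 -0.1235  0.0753]
```

```bash
cat >> h.py <<'E'
from scipy.spatial.transform import Rotation as Ro
def plan(p,yaw,n):
    "rows from the present pose to p, tool down, tool y at yaw deg"
    o=robot.get_obs();q=o["tcp_rot"];R=Ro.from_quat([q[1],q[2],q[3],q[0]])
    y=np.radians(yaw);ty=np.array([np.cos(y),np.sin(y),0]);tz=np.array([0,0,-1.])
    T=Ro.from_matrix(np.c_[np.cross(ty,tz),ty,tz]);w=(R.inv()*T).as_rotvec()/n
    d=(np.array(p)-o["position"])/n;S=Ro.from_rotvec(w);np.set_printoptions(precision=2,suppress=True)
    for i in range(n): print(np.r_[R.inv().apply(d)*100,np.degrees(w)]);R=R*S
    print(o["clock"],o["position"],o["contact_force"])
E
python3 -c "
from h import *
plan([.447,.034,.19],3.5,15)"
```

```text
[-2.71 -3.23  0.12 -0.01  0.    4.39]
[-2.95 -3.02  0.12 -0.01  0.    4.39]
[-3.17 -2.78  0.12 -0.01  0.    4.39]
[-3.38 -2.53  0.11 -0.01  0.    4.39]
[-3.56 -2.27  0.11 -0.01  0.    4.39]
[-3.72 -1.99  0.11 -0.01  0.    4.39]
[-3.86 -1.69  0.11 -0.01  0.    4.39]
[-3.98 -1.39  0.11 -0.01  0.    4.39]
[-4.08 -1.09  0.11 -0.01  0.    4.39]
[-4.15 -0.77  0.11 -0.01  0.    4.39]
[-4.19 -0.45  0.11 -0.01  0.    4.39]
[-4.22 -0.13  0.11 -0.01  0.    4.39]
[-4.21  0.2   0.11 -0.01  0.    4.39]
[-4.19  0.52  0.11 -0.01  0.    4.39]
[-4.13  0.84  0.11 -0.01  0.    4.39]
0.1 [0.24 0.63 0.21] [-0.28 -0.58  0.38]
```

>>> move_arm(
  moves="-2.7 -3.2 0.1 0 0 4.4 0.27;-3.0 -3.0 0.1 0 0 4.4 0.27;-3.2 -2.8 0.1 0 0 4.4 0.27;-3.4 -2.5 0.1 0 0 4.4 0.27;-3.6 -2.3 0.1 0 0 4.4 0.27",
  grip_force=20,
)

```text
clock: 0.6
position: [0.3087, 0.4305, 0.2021]
tcp_rot: [-0.0, 0.365, 0.931, -0.0]
contact_force: [0.2, 0.9, 0.3]
gripper_width: 0.0502
grasp_force: 0.0
```

>>> move_arm(
  moves="-3.7 -2.0 0.1 0 0 4.4 0.27;-3.9 -1.7 0.1 0 0 4.4 0.27;-4.0 -1.4 0.1 0 0 4.4 0.27;-4.1 -1.1 0.1 0 0 4.4 0.27;-4.2 -0.8 0.1 0 0 4.4 0.27",
)

```text
clock: 1.1
position: [0.3783, 0.2302, 0.1974]
tcp_rot: [-0.0, 0.536, 0.844, -0.0]
contact_force: [1.0, -0.2, -0.1]
gripper_width: 0.0323
grasp_force: 0.0
```

>>> move_arm(
  moves="-4.2 -0.4 0.1 0 0 4.4 0.27;-4.2 -0.1 0.1 0 0 4.4 0.27;-4.2 0.2 0.1 0 0 4.4 0.27;-4.2 0.5 0.1 0 0 4.4 0.27;-4.1 0.8 0.1 0 0 4.4 0.27",
)

```text
clock: 1.6
position: [0.448, 0.0317, 0.1925]
tcp_rot: [-0.0, 0.687, 0.727, 0.0]
contact_force: [0.4, -0.3, 0.4]
gripper_width: 0.0324
grasp_force: 0.0
```

```bash
python3 -c "
from h import *
plan([.447,.034,.19],3.5,1)
p,d=robot.grab_frame('wrist');cv2.imwrite('pics/w1.png',p[:,:,::-1]);np.save('pics/w1.npy',d)
c=robot.get_calibration('wrist');print(c);np.savez('pics/w1c.npz',**c)
print(robot.get_obs()['position'],robot.get_obs()['gripper_width'])
"
```

```text
[ 0.23 -0.08  0.25 -0.   -0.01 -0.3 ]
1.6 [0.45 0.03 0.19] [ 0.44 -0.32  0.36]
{'intrinsics': array([[371.65,   0.  , 323.67],
       [  0.  , 371.65, 235.74],
       [  0.  ,   0.  ,   1.  ]]), 'rvec': array([-2.83, -0.07, -0.01]), 'tvec': array([-0.45, -0.03,  0.38])}
[0.45 0.03 0.19] 0.0325594679411502
```

View pics/w1.png

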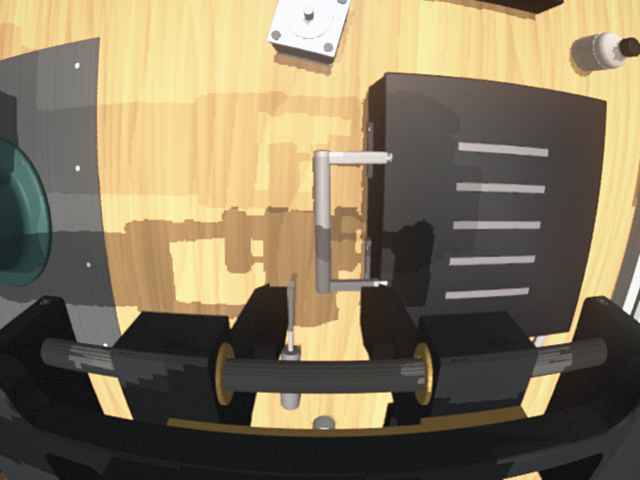

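The wrist view shows the bar from (322,155) to (323,287), centred between the fingers, whose tips are near u 290 and 362.

Run:
```python
from h import *
c=np.load('pics/w1c.npz');D=np.load('pics/w1.npy');K=c["intrinsics"];R=cv2.Rodrigues(c["rvec"])[0];C=-R.T@c["tvec"]
for u,v in[(322,157),(322,175),(322,200),(323,225),(323,250),(323,285)]:
    a=np.array([u-K[0,2],v-K[1,2]])/K[0,0];t=np.linalg.norm(a);r=np.r_[a/t*np.tan(t),1]
    w=R.T@r;P=C+w*(.103-C[2])/w[2];Q=C+w*D[v,u];print(P.round(4),Q.round(4))
```

```text
[0.4472 0.081  0.103 ] [0.4472 0.0815 0.1089]
[0.4478 0.0679 0.103 ] [0.4478 0.0688 0.1091]
[0.4487 0.0493 0.103 ] [0.4487 0.0507 0.1092]
[0.4504 0.0303 0.103 ] [0.4504 0.0318 0.1081]
[0.4514 0.0105 0.103 ] [0.4513 0.0125 0.1085]
[ 0.4529 -0.019   0.103 ] [ 0.4527 -0.0162  0.1089]
```

>>> move_arm(
  moves="0.1 0.2 3.5 0 0 -0.3 0.27;0 0 3.5 0 0 0 0.27;0 0 3.0 0 0 0 0.27;0 0 0.5 0 0 0 0.27;0 0 0 0 0 0 0.27",
)

```text
clock: 2.15
position: [0.4487, 0.0347, 0.0867]
tcp_rot: [-0.001, 0.684, 0.73, -0.001]
contact_force: [0.3, -0.2, 0.3]
gripper_width: 0.0323
grasp_force: 0.0
```

>>> move_arm(
  moves="0 0 0 0 0 0 1;0 0 0 0 0 0 1;0 0 0 0 0 0 1;0 0 0 0 0 0 1",
  grip_force=20,
)

```text
clock: 2.55
position: [0.4508, 0.0346, 0.0888]
tcp_rot: [0.001, 0.684, 0.73, 0.001]
contact_force: [0.1, -0.1, -1.0]
gripper_width: 0.0021
grasp_force: 0.0
```

Run:
```python
from h import *
p,_=robot.grab_frame('wrist');q,_=robot.grab_frame('scene')
a=cv2.resize(p[100:340,200:440],(480,480));b=cv2.resize(q[60:180,360:500],None,fx=4,fy=4)[:480,:]
b=cv2.resize(q[60:300,290:530],(300,300));b=cv2.copyMakeBorder(b,0,180,0,0,cv2.BORDER_CONSTANT)
cv2.imwrite('pics/w2.png',np.hstack([a,b])[:,:,::-1])
print(robot.get_obs())
```

```text
{'clock': 2.65, 'qpos': array([ 2.15603238e-02, -5.35500733e-02,  2.18756877e+00,  4.07539080e-06,
        1.00649549e+00, -4.28178508e-02]), 'joint_velocities': array([-0.00278566,  0.00365059,  0.00307038, -0.00139073, -0.003048  ,
        0.00037063]), 'joint_torque': array([ 1.13344146e-02, -2.86870086e+01, -3.16738057e+01,  6.49860548e-02,
        8.92534736e-03,  1.80599618e-04]), 'position': array([0.45035094, 0.03461828, 0.08830664]), 'tcp_rot': array([3.84119781e-04, 6.83983986e-01, 7.29496824e-01, 3.78450227e-04]), 'contact_force': array([-0.41895648,  0.35085147, -0.49177646]), 'moment': array([-0.15131715,  0.06666375,  0.01122089]), 'grasp_force': 0.0, 'gripper_width': 0.0002820948645000051}
```

View pics/w2.png

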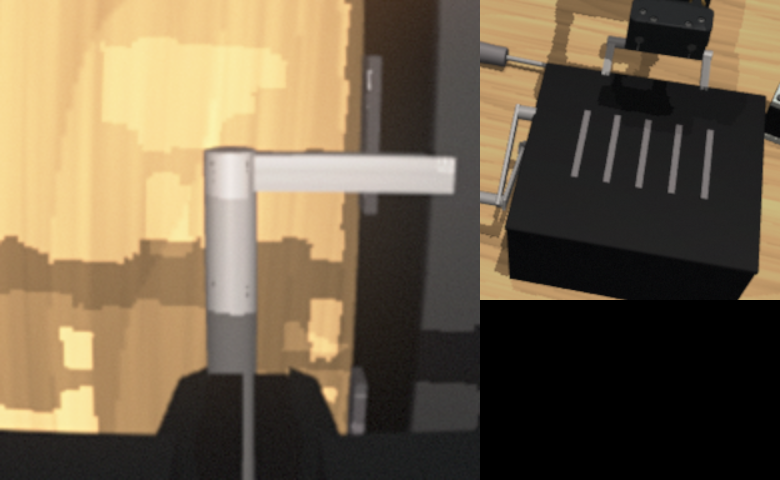

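The crop shows the bar running into the shut fingers, with the seam at crop (247,400) inside the bar's width at 205–255. I'll check with depth where each one is.

Run:
```python
from h import *
c=robot.get_calibration('wrist');p,D=robot.grab_frame('wrist');K=c["intrinsics"];R=cv2.Rodrigues(c["rvec"])[0];C=-R.T@c["tvec"]
print(C)
for n,u,v in[("bar",315,185),("bar",315,230),("bar",316,270),("bar",316,284),("fing",310,292),("fing",316,300),("fing",330,300),("fing",316,315),("lid",430,200),("arm",380,187),("arm",415,187)]:
    a=np.array([u-K[0,2],v-K[1,2]])/K[0,0];t=np.linalg.norm(a);r=np.r_[a/t*np.tan(t),1]
    print(n,(C+R.T@r*D[v,u]).round(4))
o=robot.get_obs();print(o["position"],o["gripper_width"])
S=robot.grab_frame('scene')[1]
```

```text
[0.44611284 0.11487955 0.26567939]
bar [0.4444 0.088  0.1106]
bar [0.4456 0.068  0.1098]
bar [0.4471 0.0486 0.1089]
bar [0.4475 0.0417 0.1092]
fing [0.4451 0.0457 0.126 ]
fing [0.4477 0.0451 0.1317]
fing [0.4534 0.0458 0.1323]
fing [0.448  0.0448 0.1435]
lid [0.4965 0.0842 0.1057]
arm [0.4728 0.0884 0.1065]
arm [0.4889 0.0895 0.1051]
[0.45018331 0.03457929 0.08809202] 0.0003292202542126383
```

Run:
```python
from h import *
q,S=robot.grab_frame('scene');np.save('pics/s3.npy',S)
cv2.imwrite('pics/s3.png',cv2.resize(q[40:140,365:495],None,fx=6,fy=6,interpolation=cv2.INTER_CUBIC)[:,:,::-1])
o=robot.get_obs();q=o["tcp_rot"];R=cv2.Rodrigues(np.array(robot.get_calibration('scene')["rvec"]))[0];c=robot.get_calibration('scene')
for P in (o["position"],[.45,.034,.103],[.45,.034,.12]):
    x=R@P+c["tvec"];x=c["intrinsics"]@x/x[2];print(P,(x[0]-365)*6,(x[1]-40)*6)
```

```text
[0.44998485 0.03455997 0.08782673] 384.94676473233824 405.6288401702775
[0.45, 0.034, 0.103] 393.482896898331 356.0241702616126
[0.45, 0.034, 0.12] 406.3321019367264 298.7686917743083
```

View pics/s3.png

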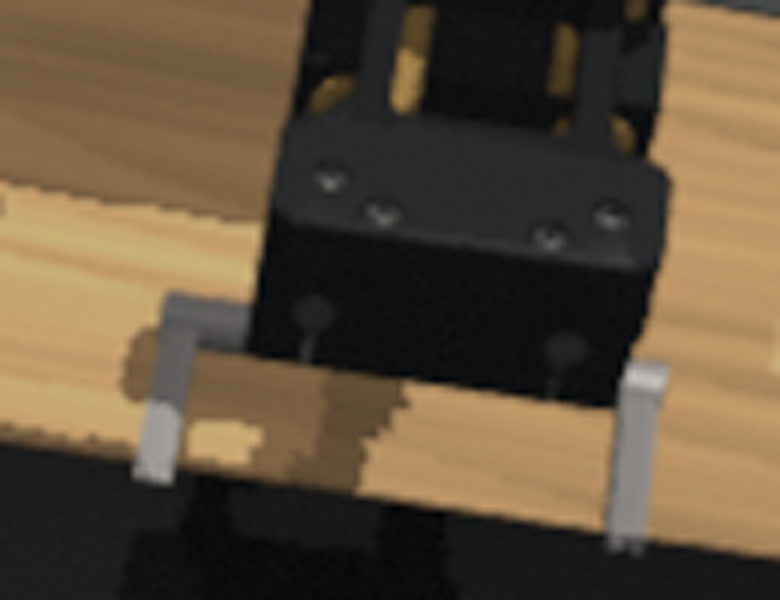

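The camera puts the fingertips higher than the reported TCP, at about z 0.117, and the shut fingers show no grip. I'll open, go lower and close again.

>>> move_arm(
  moves="0 0 0 0 0 0 0.27;0 0 0 0 0 0 0.27;0 -0.2 0.8 0 0 0 0.27;0 0 0.8 0 0 0 0.27;0 0 0 0 0 0 0.27",
)

```text
clock: 3.3
position: [0.4463, 0.0344, 0.0699]
tcp_rot: [-0.001, 0.684, 0.729, -0.001]
contact_force: [0.9, 0.5, 0.6]
gripper_width: 0.0325
grasp_force: 0.0
```

>>> move_arm(
  moves="0 0 0 0 0 0 1;0 0 0 0 0 0 1;0 0 0 0 0 0 1;0 0 0 0 0 0 1",
)

```text
clock: 3.7
position: [0.4468, 0.0343, 0.0717]
tcp_rot: [-0.001, 0.684, 0.73, -0.001]
contact_force: [-5.0, -0.2, 4.3]
gripper_width: 0.011
grasp_force: 20.0
```

>>> move_arm(
  moves="0 0 0 0 0 0 0.27;0 0 0 0 0 0 0.27;0 0 0.8 0 0 0 0.27;0 0 0 0 0 0 0.27",
)

```text
clock: 4.1
position: [0.4474, 0.0344, 0.0627]
tcp_rot: [-0.0, 0.684, 0.729, -0.0]
contact_force: [-0.4, -0.0, -0.5]
gripper_width: 0.0315
grasp_force: 0.0
```

>>> move_arm(
  moves="0 0 0 0 0 0 1;0 0 0 0 0 0 1;0 0 0 0 0 0 1;0 0 0 0 0 0 1",
)

```text
clock: 4.5
position: [0.4468, 0.0344, 0.0636]
tcp_rot: [-0.001, 0.684, 0.73, -0.001]
contact_force: [-4.0, -1.6, 3.5]
gripper_width: 0.0112
grasp_force: 20.0
```

>>> move_arm(
  moves="0 0.05 -1.26 0 0 0 1;0 0.11 -1.25 0 0 0 1;0 0.18 -1.24 0 0 0 1;0 0.25 -1.23 0 0 0 1;0 0.31 -1.22 0 0 0 1",
)

```text
clock: 5.0
position: [0.4556, 0.0349, 0.1265]
tcp_rot: [-0.001, 0.684, 0.729, -0.001]
contact_force: [-5.4, -1.2, -2.5]
gripper_width: 0.0114
grasp_force: 20.0
```

>>> move_arm(
  moves="0 0.37 -1.2 0 0 0 1;0 0.44 -1.18 0 0 0 1;0 0.5 -1.16 0 0 0 1;0 0.56 -1.13 0 0 0 1;0 0.61 -1.1 0 0 0 1",
)

```text
clock: 5.5
position: [0.4794, 0.0365, 0.1844]
tcp_rot: [-0.002, 0.684, 0.73, -0.002]
contact_force: [-9.3, -0.9, 1.4]
gripper_width: 0.0113
grasp_force: 20.0
```

>>> move_arm(
  moves="0 0.67 -1.06 0 0 0 1;0 0.73 -1.03 0 0 0 1;0 0.78 -0.99 0 0 0 1;0 0.83 -0.95 0 0 0 1;0 0.88 -0.9 0 0 0 1",
)

```text
clock: 6.0
position: [0.5179, 0.039, 0.2356]
tcp_rot: [-0.002, 0.684, 0.729, -0.002]
contact_force: [-14.8, -1.0, 9.9]
gripper_width: 0.011
grasp_force: 20.0
```

>>> move_arm(
  moves="0 0.72 -1.0 0 0 0 1;0 0.77 -0.95 0 0 0 1;0 0.81 -0.9 0 0 0 1;0 0.9 -0.75 0 0 0 1",
)

```text
clock: 6.4
position: [0.5552, 0.0414, 0.2672]
tcp_rot: [0.001, 0.684, 0.729, 0.002]
contact_force: [10.9, 0.1, -20.7]
gripper_width: 0.0113
grasp_force: 20.0
```

>>> move_arm(
  moves="0 0.7 -0.05 0 0 0 1;0 0.4 -0.1 0 0 0 1",
)

```text
clock: 6.6
position: [0.5642, 0.042, 0.2726]
tcp_rot: [0.0, 0.684, 0.73, 0.0]
contact_force: [-6.2, -1.1, 6.3]
gripper_width: 0.0107
grasp_force: 20.0
```

Run:
```python
from h import *
q,S=robot.grab_frame('scene');np.save('pics/s4.npy',S)
cv2.imwrite('pics/s4.png',cv2.resize(q[0:300,200:560],None,fx=2,fy=2)[:,:,::-1])
```

```text
(no output)
```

View pics/s4.png

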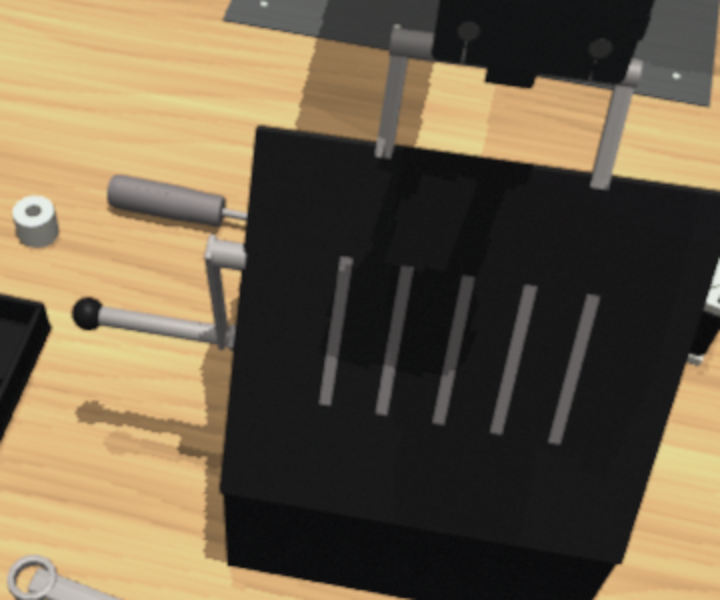

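The picture shows the lid raised near 60°, with the ball at full-image pixel (243,156). I'll compute the lid angle from depth.

```bash
cat >> h.py <<'E'
def case(P,c=(.5895,.0427),yaw=3.6):
    y=np.radians(yaw);d=np.array(P)-[c[0],c[1],0];return np.array([np.cos(y)*d[0]+np.sin(y)*d[1],-np.sin(y)*d[0]+np.cos(y)*d[1],d[2]])
def lid(S):
    P=np.array([case(dep("scene",u,v,S)) for u in range(335,500,5) for v in range(80,225,5)])
    P=P[(abs(P[:,1])<100)&(P[:,2]>.12)&(abs(P[:,0])<.1)]
    n=np.linalg.svd(P-P.mean(0))[2][2];n*=np.sign(n[2]);return np.degrees(np.arctan2(n[0],n[2])),np.degrees(np.arctan2(-n[0],n[2])),len(P)
E
python3 - <<'E'
from h import *
S=np.load('pics/s4.npy');print(lid(S),case(dep("scene",243,156,S)),case(dep("scene",280,160,S)))
print(robot.get_obs()["contact_force"])
E
```

```text
(np.float64(58.56557149168245), np.float64(-58.56557149168245), 945) [ 0.01986794 -0.20633123  0.1284956 ] [ 0.01506994 -0.16298446  0.12614453]
[-2.29107822 -0.2700926   3.55684292]
```

>>> move_arm(
  moves="0 0.3 -0.2 0 0 0 1;0 0.2 -0.1 0 0 0 1;0 0 0 0 0 0 1",
)

```text
clock: 6.95
position: [0.5679, 0.0421, 0.2746]
tcp_rot: [-0.0, 0.684, 0.729, -0.0]
contact_force: [-7.2, 0.1, 6.0]
gripper_width: 0.0113
grasp_force: 20.0
```

Run:
```python
from h import *
q,S=robot.grab_frame('scene');np.save('pics/s5.npy',S)
print(lid(S))
# ball: dark blob / bar location from depth: points out along -y
P=np.array([case(dep("scene",u,v,S)) for u in range(200,300) for v in range(80,220) if S[v,u]>0])
m=(P[:,1]<-.14)&(P[:,1]>-.22)&(P[:,2]>.08)&(P[:,2]<.2);print(m.sum(),np.median(P[m],0))
print(robot.get_obs()["position"],robot.get_obs()["contact_force"])
```

```text
(np.float64(59.594424522673876), np.float64(-59.594424522673876), 939)Traceback (most recent call last):
  File "<stdin>", line 5, in <module>
  File "h.py", line 7, in dep
    c=robot.get_calibration(n);R=cv2.Rodrigues(np.array(c["rvec"]))[0]
ValueError: time passes only in moves, steps and waits
```

```bash
cat >> h.py <<'E'
def cloud(S,n="scene"):
    c=robot.get_calibration(n);R=cv2.Rodrigues(np.array(c["rvec"]))[0];v,u=np.nonzero(S>0)
    X=(np.linalg.inv(c["intrinsics"])@np.c_[u,v,np.ones(len(u))].T*S[v,u]).T-c["tvec"];return case((X@R).T[:,:].T.T) if 0 else X@R
def tocase(W,c=(.5895,.0427),yaw=3.6):
    y=np.radians(yaw);M=np.array([[np.cos(y),np.sin(y),0],[-np.sin(y),np.cos(y),0],[0,0,1]]);return (W-[c[0],c[1],0])@M.T
def state(S):
    P=tocase(cloud(S));L=P[(abs(P[:,1])<.09)&(P[:,2]>.13)&(P[:,2]<.24)&(abs(P[:,0])<.09)][::7]
    n=np.linalg.svd(L-L.mean(0),full_matrices=False)[2][2];n*=np.sign(n[2])
    B=P[(P[:,1]<-.14)&(P[:,1]>-.22)&(P[:,2]>.05)&(P[:,2]<.2)&(abs(P[:,0])<.09)]
    return np.degrees(np.arctan2(n[0],n[2])),len(B),np.median(B,0).round(4)
E
python3 - <<'E'
from h import *
for f in("s4","s5"): print(state(np.load(f'pics/{f}.npy')))
o=robot.get_obs();print(o["position"],o["contact_force"])
E
```

```text
(np.float64(58.56922036824357), 704, array([ 0.018 , -0.1823,  0.1256]))
(np.float64(59.64741551802587), 717, array([-0.0027, -0.1821,  0.134 ]))
[0.56780559 0.04212304 0.27459257] [-6.93114158 -0.92497355  6.03393854]
```

>>> move_arm(
  moves="0 0.2 -0.1 0 0 0 1;0 0 0 0 0 0 1",
)

```text
clock: 7.2
position: [0.5689, 0.0422, 0.2752]
tcp_rot: [-0.001, 0.684, 0.729, -0.001]
contact_force: [-8.5, -0.8, 6.1]
gripper_width: 0.0113
grasp_force: 20.0
```

Run:
```python
from h import *
q,S=robot.grab_frame('scene');print(state(S))
o=robot.get_obs();print(o["position"],o["contact_force"])
```

```text
(np.float64(59.94065874992292), 711, array([ 0.0005, -0.1819,  0.133 ]))
[0.56878079 0.04220681 0.27516546] [-8.93493287  0.46741986  6.01077026]
```

>>> move_arm(
  moves="0 -0.2 0.1 0 0 0 1;0 -0.1 0.05 0 0 0 0.27;0 0 0 0 0 0 0.27;0 0 0 0 0 0 0.27",
)

```text
clock: 7.65
position: [0.5679, 0.0422, 0.2727]
tcp_rot: [0.0, 0.684, 0.729, 0.0]
contact_force: [-0.0, -0.3, -0.0]
gripper_width: 0.0315
grasp_force: 0.0
```

Run:
```python
from h import *
q,S=robot.grab_frame('scene');print(state(S))
o=robot.get_obs();print(o["position"],o["contact_force"],o["gripper_width"])
```

```text
(np.float64(59.58202078365925), 718, array([-0.0027, -0.1818,  0.1341]))
[0.56780495 0.04215195 0.27265076] [ 0.73508251 -1.10657757  0.83121177] 0.03232479271922361
```

>>> move_arm(
  moves="0 0 -2 0 0 0 0.27;0 0 -3 0 0 0 0.27;0 0 -3 0 0 0 0.27;0 0 -2 0 0 0 0.27;0 0 0 0 0 0 0.27",
)

```text
clock: 8.2
position: [0.5693, 0.0422, 0.3767]
tcp_rot: [0.003, 0.684, 0.729, 0.003]
contact_force: [-0.6, 0.4, -0.1]
gripper_width: 0.0321
grasp_force: 0.0
```

>>> move_arm(
  moves="0 0 0 0 0 0 1;0 0 0 0 0 0 1;0 0 0 0 0 0 1;0 0 0 0 0 0 1",
)

```text
clock: 8.6
position: [0.5669, 0.0421, 0.3712]
tcp_rot: [-0.001, 0.684, 0.729, -0.001]
contact_force: [-0.3, 0.1, 0.3]
gripper_width: 0.0025
grasp_force: 0.0
```

Run:
```python
from h import *
q,S=robot.grab_frame('scene');print(state(S))
o=robot.get_obs();print(o["position"],o["contact_force"],o["gripper_width"])
w,_=robot.grab_frame('wrist')
cv2.imwrite('pics/s6.png',np.hstack([q[:,100:500],w[:,120:520]])[:,:,::-1])
```

```text
(np.float64(59.57701771585781), 715, array([-0.0026, -0.1816,  0.134 ]))
[0.56703361 0.04212365 0.37153272] [-0.57346972 -0.01089145 -0.36113415] 0.00047770803577618955
```

View pics/s6.png

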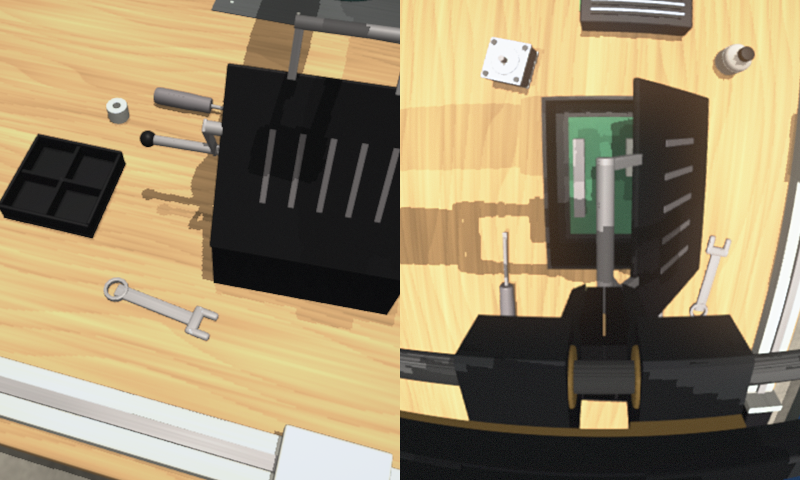

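The lid stands alone on the locked stay. Next I'll check how far the fingers really stick out below the body, using the earlier depth.

Run:
```python
from h import *
W=cloud(np.load('pics/s3.npy'))   # nominal TCP z .088 at (.450,.0346)
m=(abs(W[:,1]-.037)<.045)&(W[:,0]>.38)&(W[:,0]<.60)&(W[:,2]>.113)
B=W[m];
for lo in np.arange(.113,.2,.01):
    k=B[(B[:,2]>=lo)&(B[:,2]<lo+.01)]
    if len(k):print(round(lo,3),len(k),k.min(0).round(3),k.max(0).round(3))
y=np.radians(3.6);R=np.array([[np.cos(y),-np.sin(y)],[np.sin(y),np.cos(y)]])
for c in([-.075,-.181],[-.01,-.181],[.04,-.181]):print(c,R@c+[.5895,.0427])
o=robot.get_obs();print(o["clock"],o["position"])
```

```text
0.183 353 [0.53  0.007 0.184] [0.541 0.075 0.193]
0.193 675 [0.384 0.001 0.193] [0.541 0.075 0.203]
[-0.075, -0.181] [ 0.52601308 -0.14265213]
[-0.01, -0.181] [ 0.59088482 -0.13857074]
[0.04, -0.181] [ 0.64078615 -0.13543122]
8.7 [0.56712925 0.04210985 0.37182239]
```

>>> move_arm(
  moves="-3.7 -1.1 0 0 0 0 1;-3.7 -1.1 0 0 0 0 1;-3.7 -1.1 0 0 0 0 1;-3.7 -1.1 0 0 0 0 1;-3.5 -1.0 0 0 0 0 1",
)

```text
clock: 9.2
position: [0.5247, -0.1454, 0.3726]
tcp_rot: [0.0, 0.684, 0.729, -0.0]
contact_force: [-0.3, 0.4, 0.3]
gripper_width: 0.0003
grasp_force: 0.0
```

>>> move_arm(
  moves="0 0 4.5 0 0 0 1;0 0 4.5 0 0 0 1;0 0 4.5 0 0 0 1;0 0 4.5 0 0 0 1;0 0 4.5 0 0 0 1",
)

```text
clock: 9.7
position: [0.5251, -0.1441, 0.1461]
tcp_rot: [0.0, 0.684, 0.729, 0.0]
contact_force: [0.7, 0.1, 0.6]
gripper_width: 0.0003
grasp_force: 0.0
```

Run:
```python
from h import *
plan([.526,-.1427,.06],3.6,4)
q,S=robot.grab_frame('scene');W=tocase(cloud(S))
for y0 in(-.20,-.175,-.16,-.14): 
    B=W[(abs(W[:,1]-y0)<.005)&(W[:,2]>.1)&(W[:,2]<.145)&(abs(W[:,0])<.04)];print(y0,len(B),np.median(B,0).round(4) if len(B) else '')
cv2.imwrite('pics/s7.png',cv2.resize(q[0:280,120:500],None,fx=2,fy=2)[:,:,::-1])
```

```text
[0.03 0.02 2.15 0.01 0.   0.02]
[0.03 0.02 2.15 0.01 0.   0.02]
[0.03 0.03 2.15 0.01 0.   0.02]
[0.03 0.03 2.15 0.01 0.   0.02]
9.7 [ 0.53 -0.14  0.15] [0.69 0.15 0.59]
-0.2 112 [-0.   -0.2   0.13]
-0.175 84 [-0.   -0.18  0.13]
-0.16 84 [-0.   -0.16  0.13]
-0.14 86 [-0.   -0.14  0.13]
```

View pics/s7.png

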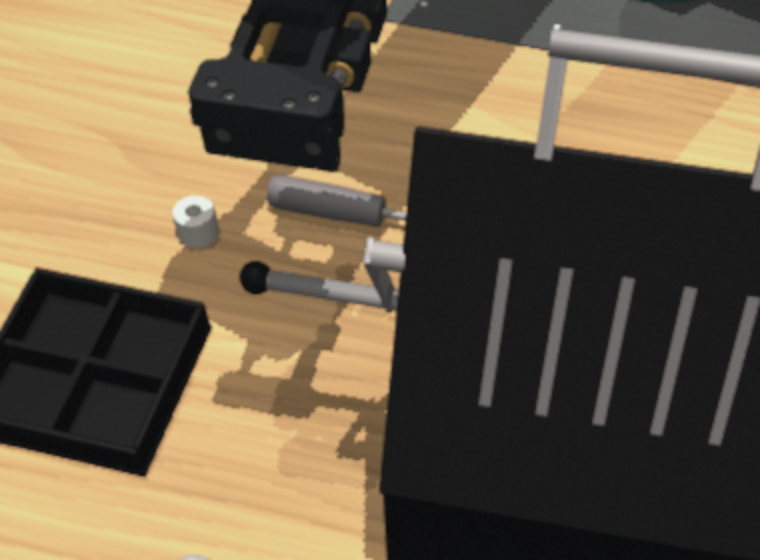

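The gripper is in front of the knee bar, whose ball is at crop (255,277), and level with it along y. Now down to bar height.

>>> move_arm(
  moves="0 0 3 0 0 0 1;0 0 3 0 0 0 1;0 0 2.6 0 0 0 1;0 0 0 0 0 0 1",
)

```text
clock: 10.15
position: [0.5222, -0.143, 0.0587]
tcp_rot: [-0.003, 0.684, 0.73, -0.002]
contact_force: [-0.5, 0.2, -0.2]
gripper_width: 0.0
grasp_force: 0.0
```

>>> move_arm(
  moves="0 1.5 0 0 0 0 1;0 1 0 0 0 0 1;0 1 0 0 0 0 1;0 0.5 0 0 0 0 1",
)

```text
clock: 10.55
position: [0.5681, -0.1417, 0.0636]
tcp_rot: [0.002, 0.684, 0.73, 0.001]
contact_force: [-0.5, 0.3, 0.7]
gripper_width: 0.0004
grasp_force: 0.0
```

>>> move_arm(
  moves="0 1 0.1 0 0 0 1;0 1 0.1 0 0 0 1;0 1 0.2 0 0 0 1",
)

```text
clock: 10.85
position: [0.5947, -0.1392, 0.0569]
tcp_rot: [-0.001, 0.684, 0.73, -0.001]
contact_force: [-5.0, -0.4, -2.4]
gripper_width: 0.0009
grasp_force: 2.1
```

Run:
```python
from h import *
q,S=robot.grab_frame('scene');print(state(S))
o=robot.get_obs();print(o["position"],o["contact_force"])
```

```text
(np.float64(57.732908706694246), 6283, array([ 0.0337, -0.1694,  0.1884]))
[ 0.59624012 -0.13914268  0.05663325] [ 1.32631029 -0.4832771  -0.99835072]
```

>>> move_arm(
  moves="0 1 0.3 0 0 0 1;0 1 0.3 0 0 0 1;0 0.8 0.4 0 0 0 1;0 0.2 0 0 0 0 1",
)

```text
clock: 11.3
position: [0.6148, -0.137, 0.0405]
tcp_rot: [-0.009, 0.684, 0.73, -0.007]
contact_force: [-14.8, -2.7, -10.7]
gripper_width: 0.0004
grasp_force: 7.2
```

Run:
```python
from h import *
q,S=robot.grab_frame('scene');print(state(S))
o=robot.get_obs();print(o["position"],o["contact_force"])
```

```text
(np.float64(41.11223680188587), 4515, array([ 0.0385, -0.1622,  0.1712]))
[ 0.61546083 -0.13682354  0.04078168] [-11.36004239  -1.19072099  -7.92976692]
```

>>> move_arm(
  moves="0 -1 0 0 0 0 1;0 -2 0 0 0 0 1;0 -3 0 0 0 0 1;0 -4 0 0 0 0 1;0 -2 -1 0 0 0 1",
)

```text
clock: 11.85
position: [0.5025, -0.1448, 0.0568]
tcp_rot: [-0.001, 0.684, 0.729, -0.0]
contact_force: [-0.4, 0.1, 1.0]
gripper_width: 0.0001
grasp_force: 0.0
```

>>> move_arm(
  moves="0 0 -4 0 0 0 1;0 0 -4 0 0 0 1;0 0 -4 0 0 0 1;0 0 -4 0 0 0 1;0 0 -2 0 0 0 1",
)

```text
clock: 12.35
position: [0.5084, -0.146, 0.2437]
tcp_rot: [0.005, 0.684, 0.729, 0.002]
contact_force: [1.3, 0.1, -0.1]
gripper_width: 0.0005
grasp_force: 0.0
```

>>> move_arm(
  moves="0 0 0 0 0 0 1;0 0 0 0 0 0 1;0 0 0 0 0 0 1;0 0 0 0 0 0 1;0 0 0 0 0 0 1",
)

```text
clock: 12.85
position: [0.5045, -0.145, 0.2359]
tcp_rot: [-0.001, 0.684, 0.729, -0.001]
contact_force: [-0.7, 0.4, -0.6]
gripper_width: 0.0002
grasp_force: 0.0
```

>>> move_arm(
  moves="0 0 0 0 0 0 1;0 0 0 0 0 0 1;0 0 0 0 0 0 1;0 0 0 0 0 0 1;0 0 0 0 0 0 1",
)

```text
clock: 13.35
position: [0.5054, -0.1453, 0.2378]
tcp_rot: [0.0, 0.684, 0.729, 0.0]
contact_force: [-0.0, -0.5, -0.2]
gripper_width: 0.0005
grasp_force: 0.0
```

>>> move_arm(
  moves="0 0 0 0 0 0 1;0 0 0 0 0 0 1;0 0 0 0 0 0 1;0 0 0 0 0 0 1;0 0 0 0 0 0 1",
)

```text
clock: 13.85
position: [0.5053, -0.1452, 0.2377]
tcp_rot: [-0.0, 0.684, 0.729, -0.0]
contact_force: [-0.7, -0.5, -0.6]
gripper_width: 0.0003
grasp_force: 0.0
```

>>> move_arm(
  moves="0 0 0 0 0 0 1;0 0 0 0 0 0 1;0 0 0 0 0 0 1;0 0 0 0 0 0 1;0 0 0 0 0 0 1",
)

```text
clock: 14.35
position: [0.5053, -0.1453, 0.2377]
tcp_rot: [-0.0, 0.684, 0.729, -0.0]
contact_force: [0.0, 0.3, 1.1]
gripper_width: 0.0004
grasp_force: 0.0
```

>>> move_arm(
  moves="0 0 0 0 0 0 1;0 0 0 0 0 0 1;0 0 0 0 0 0 1;0 0 0 0 0 0 1;0 0 0 0 0 0 1",
)

```text
clock: 14.85
position: [0.5053, -0.1453, 0.2377]
tcp_rot: [0.0, 0.684, 0.729, -0.0]
contact_force: [-0.1, 0.7, -0.1]
gripper_width: 0.0003
grasp_force: 0.0
```

>>> move_arm(
  moves="0 0 0 0 0 0 1;0 0 0 0 0 0 1;0 0 0 0 0 0 1;0 0 0 0 0 0 1;0 0 0 0 0 0 1",
)

```text
clock: 15.35
position: [0.5053, -0.1452, 0.2377]
tcp_rot: [0.0, 0.684, 0.729, 0.0]
contact_force: [-0.2, 0.6, 0.3]
gripper_width: 0.0004
grasp_force: 0.0
```

Run:
```python
from h import *
q,S=robot.grab_frame('scene')
o=robot.get_obs();print(o["clock"],o["position"],o["contact_force"])
c=[np.round(tocase(dep("scene",u,v,S)[None]),4) for u,v in((433,98),(240,209),(400,130),(400,250))];print(c)
cv2.imwrite('pics/s8.png',q[:,:,::-1])
```

```text
15.4 [ 0.50532034 -0.1452538   0.23770555] [-0.2582503  -0.77944522  0.84950074]
[array([[-0.1378,  0.0027,  0.108 ]]), array([[ 0.0598, -0.2061,  0.0751]]), array([[-0.0784, -0.0319,  0.1043]]), array([[ 0.095 , -0.0078,  0.1066]])]
```

View pics/s8.png

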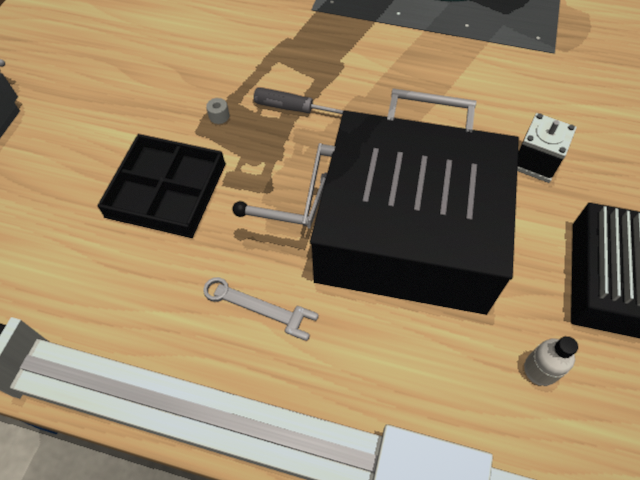

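The picture matches the start: lid level, handle at (433,98), ball at (240,209) and the gripper clear.

>>> move_arm(
  moves="0 0 0 0 0 0 1;0 0 0 0 0 0 1;0 0 0 0 0 0 1;0 0 0 0 0 0 1;0 0 0 0 0 0 1",
)

```text
clock: 15.9
position: [0.5053, -0.1453, 0.2377]
tcp_rot: [0.0, 0.684, 0.729, -0.0]
contact_force: [1.3, 0.7, -0.5]
gripper_width: 0.0004
grasp_force: 0.0
```

```bash
python3 -c "
from h import *
S=robot.grab_frame('scene')[1];A=np.load('pics/scene0.npy');print(np.median((S-A)[130:260,345:500]),np.median((S-A)[96:101,405:465]))
print(robot.close_job())"
```

```text
1.6391277e-05 -8.7082386e-05
the job is handed in; nothing more can be done
None
```

I raised the lid until its stay locked and it stood alone, then broke the stay; the lid sank fully shut with the gripper clear, and I handed the job in at about 16 s (no verdict was returned).

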